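# Bring an end stop up to a spindle and clamp it

### The job

Set up the vee bed for this spindle: turn the bar knob on the end stop anticlockwise to free its clamp, slide the stop along the ways so that it pushes the spindle fully home against the fixed anvil and stays touching it, then turn the bar knob back clockwise until the clamp is tight. Leave the spindle lying in its vees and do not disturb the other things on the bench.

Things in the scene. Friction and masses are not known exactly. Their poses are not given: they have to be found in the camera images.
- vee_bed: grey cast bed bolted to the bench, 100 wide (its x) x 360 long (its y) x 16 mm high, with two steel ways (tops 24 mm above the bench), a head block with a fixed anvil at its -y end (78 x 30, top 74 mm up) and two vee rests (tops 57 mm up) at y -95 and -50 mm. Origin: centre of its underside, on the bench; its y runs along the ways from the head block towards the end stop, z is up
- anvil_face (a point): centre of the fixed anvil's face (a 20 mm steel button, 56 mm above the bench) on the head block; axes of the bed; the face looks to the bed's +y
- spindle: loose steel spindle, 130 mm long, 0.5 kg, lying in the vee rests along the bed; axis 56 mm above the bench. Its own y is its axis: a 28 mm body, an 18 mm nose (10 mm long) at the -y end, a 38 mm collar (8 mm wide) and a 20 mm tail (14 mm long) at the +y end. Origin: on its axis at mid length
- spindle_head_end (a point): centre of the spindle's nose end face, which must touch the anvil
- spindle_tail_end (a point): centre of the spindle's tail end face, which the stop pushes
- end_stop (a joint): travel of the end stop's saddle along the ways, m: 0 farthest from the head block, grows towards the head block, at most 0.095. The saddle is a grey block 86 wide x 92 long, from 26 to 52 mm above the bench, with an upright (46 x 20, top 72 mm up) at its head end; free, it takes about 5 N to slide (up to 12 N with the spindle); clamped, it holds
- stop_face (a point): centre of the end stop's button face (18 mm steel button on the upright, 56 mm above the bench), which looks to the bed's -y; axes of the bed
- push_face (a point): middle of the saddle's rear face (86 wide, 26 to 52 mm above the bench), on the side away from the spindle, 45 mm above the bench; axes of the bed. The saddle can be pushed here towards the head block; behind it lie only the ways and the bed's end plate (top 34 mm above the bench)
- clamp_bar (a joint): angle of the clamp's bar knob, rad: 0 = tight (against its stop, bar across the bed), grows anticlockwise seen from above, 1.5 = fully free (bar along the bed). Turning back, it starts to bite at about 0.5 and is tight below 0.25; above 0.6 it is free
- clamp_grip (a point): middle of the black bar of the knob, on its vertical turning axis, 98 mm above the bench: bar 76 long x 14 wide x 17 mm high (top 106.5 mm up) on a 14 mm neck; 23 mm below the bar is a 34 mm flange (62 mm up). The point turns with the knob, its x runs along the bar. The axis lies 58 mm behind the stop's face, 30 mm behind the upright's rear side and 42 mm in front of the saddle's rear face
- screwdriver: screwdriver with a yellow handle, 188 mm, loose on the bench in front of the bed: leave alone. Origin: middle of its underside
- hex_key: dark hex key, 79 mm, loose on the bench in front of the bed: leave alone. Origin: middle of its underside
- turned_collar: dark stepped collar, 48 mm across, 24 mm high, loose on the bench past the head block: leave alone. Origin: centre of its underside
- stepped_bush: pale stepped bush, 32 mm across, 34 mm high, loose on the bench past the head block: leave alone. Origin: centre of its underside

How it is judged:
On the way, in this order (a step that is already met when the one before it is completed fails the run):
1. the clamp is freed (bar knob turned more than 0.6 rad from tight) (value of joint clamp_bar above 0.6 rad), for 0.1 s.
2. the stop has pushed the spindle home: less than 2 mm between spindle and anvil and between spindle and stop (distance between spindle_head_end and anvil_face below 0.0025 m and y of spindle_head_end in the frame of anvil_face below 0.002 m and y of spindle_tail_end in the frame of stop_face above -0.002 m), for 0.2 s.
At the end, for the whole second after the job is handed in: the knob is tight (within 0.25 rad of its tight stop), the spindle lies at rest in both vees in line with the bed, with less than 2 mm between its nose and the anvil and less than 2 mm between its tail and the stop's button (all of step 2 and value of joint clamp_bar below 0.25 rad and angle between the y axis of spindle and the y axis of vee_bed, either way round below 0.05 rad and linear speed of spindle below 0.01 m/s); the robot touches nothing.
It fails at once if the spindle is lifted or knocked out of its vees (axis more than 15 mm above its place) (z of spindle in the frame of vee_bed above 0.071 m).
It fails at once if a loose thing beside the bed is pushed away by more than 30 mm (distance of any of screwdriver, hex_key, turned_collar, stepped_bush from where it was at the start of the episode above 0.03 m).
It also fails if it takes over 51 s, if anything falls off the work surface, if the arm or the gripper's body presses on something with over 40 N, if the wrist force passes 120 N, or if a joint passes its speed limit or range.

### The arm

A 6-joint arm with a two-finger parallel gripper is mounted at the origin on a cart in front of the work surface, level with it; the furniture and walls round the work are solid. World frame = base frame: x ahead of the robot, y to its left, z up, the work surface at z = 0. Lengths are in m, angles in rad, forces in N, time in s.
With the tool pointing down it reaches from about 0.35 to 0.775 m from the base axis. Payload 7.3 kg.
Tool frame: the origin (TCP) lies at the very end of the fingers, on their centre line; the grasp point (between the pads) lies 19 mm behind it; z points along the fingers, y is the line along which they close (so a half turn about z gives the same grasp; the last joint's range is limited). The gripper opens to 92 mm and grips with 3 to 60 N. Pads are 19 mm wide; open, the fingers measure 130 mm over their backs; the gripper's body (75 mm by 190 mm) begins 47 mm behind the grasp point.
Start: joints at [-1.492, 0.342, 1.524, -0, 1.275, -0.146], TCP at [0.117, -0.512, 0.227] pointing down, gripper open.
Joint ranges: [-2.53, 2.53], [-0.77, 2.02], [0.04, 2.7], [-1, 4.14], [0.28, 2.66], [-3.11, 3.11]. Speed limits (rad/s): [2.57, 2.57, 3.14, 3.14, 3.14, 3.14].

### API

Orientations are given as [roll, pitch, yaw] about the fixed x, y, z axes, in that order (R = Rz(yaw) Ry(pitch) Rx(roll)).
In Python, from cell import telemetry, eyes, job gives the robot as it stands.
- The arm moves only by the tool apply_moves, never from a script. Its arguments are lists of equal length, an entry for each row: "delta_pos": the shift along the world's x, y, z each as a share of 0.4 m, from -1 to 1, a list of three; "dr": the turn, a rotation vector about the world's x, y, z each as a share of 0.5 rad, from -1 to 1, a list of three; "jaw": the opening, from 0 (shut) to 1 (fully open). A call has 1 to 8 rows; each row is the pose to reach, as a shift and turn from the pose commanded when the call began; what a row does not reach only later rows make up. A row lasts 1/12 s, in which the tool goes at most 41.7 mm and 7.16 degrees, less where a joint would pass 70% of its speed; a pose out of reach is approached as far as the arm can. A call with a number of a shift or a turn outside -1 to 1 is refused whole. A call with a gripper value outside its range is refused whole. The fingers move at their own pace and stop on an object; "force" is the grip in N (left out, the last holds). Time passes only in rows, so rows that repeat a pose let the fingers close. It gives the time, the measured TCP pose, the force, the opening and the grip force at its end, in the units of the state.
- telemetry.observe(): the state, without advancing time (a new reading comes with each control period).
- eyes.read_camera(name): name is "side" or "top"; returns the picture (480x640x3 uint8, red, green, blue); there is no depth.
- eyes.camera_model(name): a dict with "vertical_fov" (degrees; the focal length in pixels is half the picture's height over the tangent of half this angle, whatever the lens; pixels are square), "cx", "cy" (the principal point, pixels), "k1" (the pictures are not rectified: a ray, as slopes to the right and down, at radius r is drawn at 1 + k1 r^2 times it, then the intrinsics apply), "rvec" (rotation vector, rad) and "tvec" (3), from world to camera coordinates, as OpenCV has them. Camera axes: x right, y down, z forward; pixel columns grow to the right and rows downward; lengths in m; the calibration is good to about 2 mm. A picture is of the moment at which its call begins. camera_model takes no time and is no camera call.
- job.hand_in(): hands the job in; it is judged then, once.
The state is a dict: "time": time; "qpos": joint angles; "qvel": joint speeds; "joint_efforts": joint torques, N m; "tool_pos": TCP position; "tool_rot": TCP orientation; "contact_force": force on the tool from outside, world axes, zero at the start; "torque": the same for the moment, N m; "opening": finger opening in m; "grip_force": force on a finger pad.
Only numpy, scipy, OpenCV 4.12 (cv2) and the standard library are available. Lean on these libraries where they do the work, as an engineer would, in place of code of your own. Each camera call takes 0.05 s, during which the arm holds its last target. There are 200 camera calls.

## Working session

There is one attempt and no reset: what is moved stays moved. The work goes in short steps, Python scripts to look and compute and a tool call to move; the robot and the scene stay as the last step left them, time stands still between calls to the robot, and variables do not carry over. Pictures are saved under pics/ and viewed, at most 10 in all, crops included, and the job is handed in when it is done.

Besides the shell and the picture viewer there is one more tool, called after ">>>" as a command line: name --argument value ..., lists and objects as JSON in quotes. apply_moves: Moves the arm, as the interface text tells. Its arguments: {"type":"object","properties":{"delta_pos":{"type":"array"},"dr":{"type":"array"},"jaw":{"type":"array"},"force":{"type":"number"}},"required":["delta_pos","dr","jaw"]}

```bash
mkdir -p pics
cat > h.py <<'E'
import numpy as np, cv2
from cell import telemetry, eyes, job
def shot(n,f):
    im=eyes.read_camera(n); cv2.imwrite(f'pics/{f}.png',im[:,:,::-1]); return im
def ray(n,uv):
    m=eyes.camera_model(n); f=240/np.tan(np.radians(m['vertical_fov'])/2)
    d=(np.array(uv,float)-[m['cx'],m['cy']])/f; s=d.copy()
    for _ in range(30): s=d/(1+m['k1']*(s@s))
    R=cv2.Rodrigues(np.array(m['rvec'],float))[0]; t=np.array(m['tvec'],float).ravel()
    v=R.T@np.array([s[0],s[1],1]); return -R.T@t, v/np.linalg.norm(v)
def at(n,uv,z):
    c,v=ray(n,uv); return c+v*(z-c[2])/v[2]
def tri(a,b):
    c,v=ray('side',a); e,w=ray('top',b)
    k=np.linalg.lstsq(np.array([v,-w]).T,e-c,rcond=None)[0]
    p=c+k[0]*v;q=e+k[1]*w; return (p+q)/2,np.linalg.norm(p-q)
def proj(n,P):
    m=eyes.camera_model(n); f=240/np.tan(np.radians(m['vertical_fov'])/2)
    R=cv2.Rodrigues(np.array(m['rvec'],float))[0]; c=R@np.array(P)+np.array(m['tvec']).ravel()
    s=c[:2]/c[2]; return s*(1+m['k1']*(s@s))*f+[m['cx'],m['cy']]
E
python3 -c "
from h import *
shot('side','s0');shot('top','t0');print(telemetry.observe())
for n in('side','top'):print(eyes.camera_model(n),ray(n,(320,240)))"
```

```text
{'time': 0.1, 'qpos': array([-1.49199279e+00,  3.42624630e-01,  1.52492753e+00,  2.81109928e-06,
        1.27541354e+00, -1.46005525e-01]), 'qvel': array([-0.00231162,  0.00083611, -0.00379122,  0.00146432,  0.00022227,
       -0.00034387]), 'joint_efforts': array([ 1.50354601e-03, -4.32006204e+01, -2.44693494e+01,  7.19639333e-02,
        5.26201911e-02, -4.28457508e-05]), 'tool_pos': array([ 0.11702336, -0.51141142,  0.22612711]), 'tool_rot': array([-3.14023461e+00, -2.02419671e-04,  2.24808104e-01]), 'contact_force': array([-0.59255128,  0.38191291,  0.552414  ]), 'torque': array([ 0.02197273, -0.02770744,  0.00158795]), 'grip_force': 0.0, 'opening': 0.09177106816425573}
{'vertical_fov': 42.028958574730964, 'cx': 311.34257386321565, 'cy': 240.97570455723573, 'k1': -0.1657258190994744, 'rvec': array([ 0.6602207 , -2.56715844,  1.24431351]), 'tvec': array([0.31882005, 0.33857793, 0.77541477])} (array([0.09056214, 0.50381822, 0.7453288 ]), array([ 0.36337159, -0.69633235, -0.61893646]))
{'vertical_fov': 57.207676904207894, 'cx': 311.9347420567773, 'cy': 242.7051456763139, 'k1': 0.03557078352151267, 'rvec': array([ 2.17327201, -2.15049691,  0.12944646]), 'tvec': array([-0.23714753,  0.47705105,  0.876831  ])} (array([ 0.37347432, -0.23068089,  0.92733625]), array([ 0.12342524, -0.01983228, -0.99215568]))
```

View pics/s0.png

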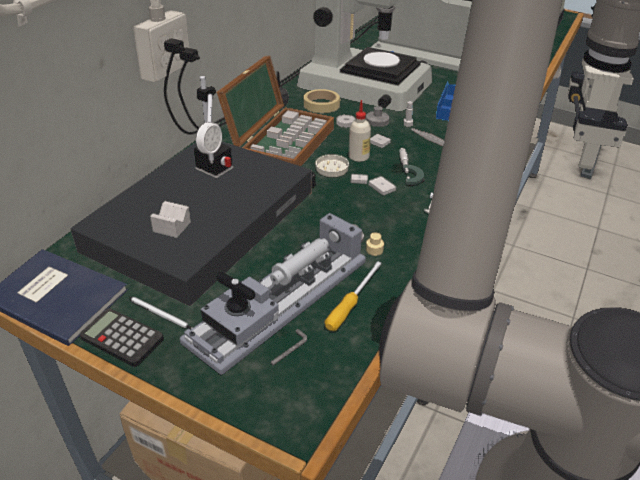

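View pics/t0.png

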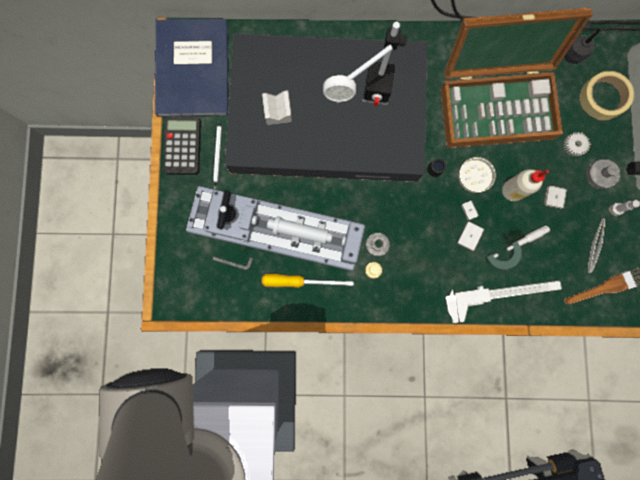

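The side view shows the bed at about (180–365, 215–370), with the knob near (238, 290). In the top view the bed runs from (190, 205) to (362, 250), with the bar knob near (226, 210). I'll enlarge both.

```bash
python3 -c "
import cv2
s=cv2.imread('pics/s0.png')[205:375,175:375];t=cv2.imread('pics/t0.png')[175:280,180:380]
cv2.imwrite('pics/s1.png',cv2.resize(s[:150],None,fx=4,fy=4,interpolation=2));cv2.imwrite('pics/t1.png',cv2.resize(t,None,fx=4,fy=4,interpolation=2))"
```

```text
(no output)
```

View pics/s1.png

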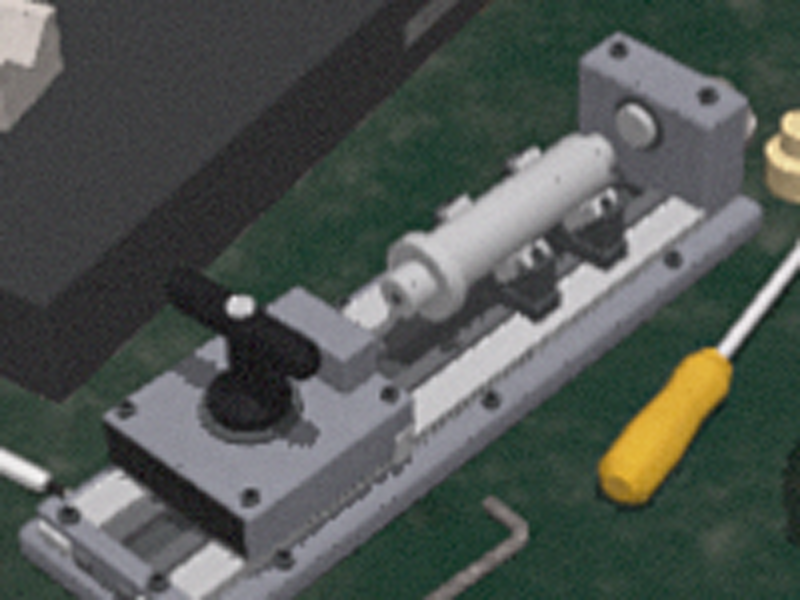

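View pics/t1.png

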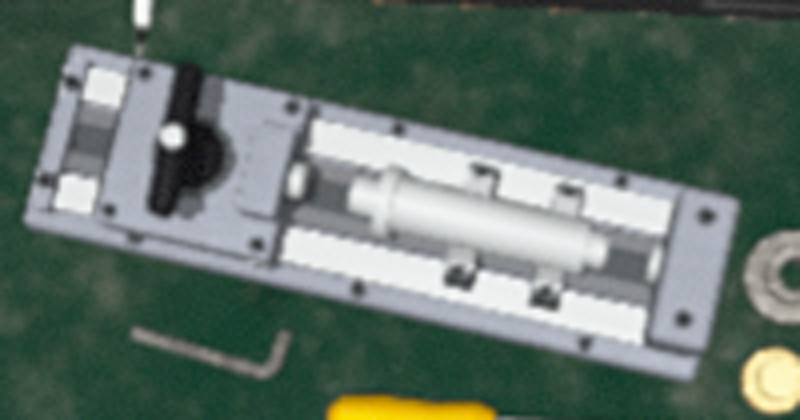

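Measured points (crop pixels): the side view has the knob cap at (240,305), anvil (637,125) and tail (397,290). The top view has the cap at (173,135), anvil (657,262), tail (355,195), and bar ends (190,65) and (160,213).

```bash
python3 -c "
from h import *
np.set_printoptions(precision=4,suppress=True)
S=lambda x,y:(x/4+174.6,y/4+204.6)
T=lambda x,y:(x/4+179.6,y/4+174.6)
for n,a,b in[('cap',(240,305),(173,135)),('anvil',(637,125),(661,262)),('tail',(397,290),(351,193)),('barL',(178,283),(188,68)),('barR',(312,362),(162,212)),('noseend',(608,152),(604,251)),('hscrew1',(619,50),(707,215)),('hscrew2',(708,95),(683,319)),('sadscrewRearNear',(250,497),(109,209)),('sadscrewFrNear',(390,394),(257,243)),('sadscrewRearFar',(126,409),(145,72))]:
  print(n,*tri(S(*a),T(*b)))
print('bed corners z16',*[at('top',T(*p),.016) for p in[(72,46),(25,225),(692,380)]])
print('bar z.0985',at('top',T(190,65),.1065),at('top',T(160,213),.1065))
print('stopbtn',at('top',T(289,180),.056))
"
```

```text
cap [ 0.5334 -0.063   0.1059] 0.0013987788034259777
anvil [ 0.4819 -0.2982  0.0525] 0.001591815702103753
tail [ 0.5139 -0.1431  0.0598] 0.0017697674794075462
barL [ 0.5671 -0.0679  0.099 ] 0.0021409284172874896
barR [ 0.4977 -0.0573  0.0971] 0.0017521764371217087
noseend [ 0.4846 -0.2703  0.0557] 0.006050873918557738
hscrew1 [ 0.5026 -0.3191  0.0738] 0.0018414045686078557
hscrew2 [ 0.4515 -0.3072  0.0748] 0.0012472403128096414
sadscrewRearNear [ 0.5057 -0.0214  0.0522] 0.0016930110627975076
sadscrewFrNear [ 0.4891 -0.0959  0.0519] 0.002337410261943843
sadscrewRearFar [ 0.5757 -0.0371  0.0523] 0.0020791694755804557
bed corners z16 [0.5986 0.0103 0.016 ] [0.503  0.0309 0.016 ] [ 0.4258 -0.3169  0.016 ]
bar z.0985 [ 0.5678 -0.0698  0.1065] [ 0.4966 -0.058   0.1065]
stopbtn [ 0.5216 -0.1112  0.056 ]
```

Measurements agree with the given sizes: cap 106 mm, saddle screws 52 mm, head 74 mm. Results:
- **Bed yaw:** about -0.22.
- **Knob axis:** (0.5325, -0.063).
- **Required travel:** about 52 mm.

I'll use a single grasp on the bar: turn, slide, turn back.

>>> apply_moves --delta_pos '[[0.52,0.56,0],[0.52,0.56,0],[0.52,0.56,0],[0.52,0.56,0],[0.52,0.56,0],[0.52,0.56,0],[0.52,0.56,0],[0.52,0.56,0]]' --dr '[[0,0,-0.4],[0,0,-0.4],[0,0,-0.4],[0,0,-0.4],[0,0,-0.4],[0,0,-0.4],[0,0,-0.4],[0,0,-0.4]]' --jaw '[0.6,0.6,0.6,0.6,0.6,0.6,0.6,0.6]'

```text
time: 0.77
tool_pos: [0.3272, -0.2839, 0.2266]
tool_rot: [-3.14, -0.001, 0.028]
contact_force: [0.2, -1.4, 0.6]
opening: 0.0551
grip_force: 0.0
```

>>> apply_moves --delta_pos '[[0.515,0.55,-0.16],[0.515,0.55,-0.16],[0.515,0.55,-0.16],[0.515,0.55,-0.16],[0.515,0.55,-0.16],[0.515,0.55,-0.16],[0.515,0.55,-0.16],[0.515,0.55,-0.16]]' --dr '[[0,0,-0.46],[0,0,-0.46],[0,0,-0.46],[0,0,-0.46],[0,0,-0.46],[0,0,-0.46],[0,0,-0.46],[0,0,-0.46]]' --jaw '[0.5,0.5,0.5,0.5,0.5,0.5,0.5,0.5]'

```text
time: 1.43
tool_pos: [0.5323, -0.065, 0.1616]
tool_rot: [-3.141, 0.001, -0.204]
contact_force: [-0.4, -1.0, 0.9]
opening: 0.0461
grip_force: 0.0
```

>>> apply_moves --delta_pos '[[0,0,0],[0,0,0],[0,0,0]]' --dr '[[0,0,0],[0,0,0],[0,0,0]]' --jaw '[0.5,0.5,0.5]'

```text
time: 1.68
tool_pos: [0.5305, -0.0679, 0.1624]
tool_rot: [3.141, 0.001, -0.205]
contact_force: [0.6, 0.1, 0.3]
opening: 0.0458
grip_force: 0.0
```

```bash
python3 -c "
from h import *
o=telemetry.observe();print(o['tool_pos'],o['tool_rot'],o['qpos'])
s=shot('side','s2')[195:345,165:315,::-1];t=shot('top','t2')[170:270,170:270,::-1]
t=cv2.resize(t,(400,400));s=cv2.resize(s,(400,400));cv2.imwrite('pics/c2.png',np.hstack([s,t]))"
```

```text
[ 0.53052629 -0.06788924  0.1623572 ] [ 3.14120839e+00  1.25069741e-03 -2.04666486e-01] [-2.70327852e-01  4.20517531e-01  1.59276264e+00 -5.14805595e-04
  1.12953533e+00  1.50535487e+00]
```

View pics/c2.png

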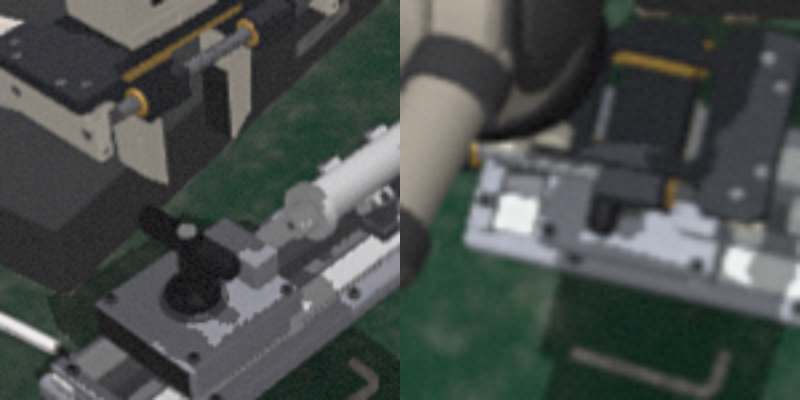

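The side crop shows the open fingers above the knob, with the left fingertip at about (142,175) and the right at (238,138). The top view is blocked by the gripper. I'll compare the projected fingertips with the picture.

```bash
python3 -c "
from h import *
o=telemetry.observe();p=o['tool_pos'];yaw=o['tool_rot'][2];print(p)
x=np.array([np.cos(yaw),np.sin(yaw),0]);y=np.array([np.sin(yaw),-np.cos(yaw),0])
for b in(-1,1):
  for d in(.023,.042):
    for a in(-1,1):
      q=proj('side',p+x*a*.0095+y*b*d);print(b,d,a,(q-[165,195])*400/150)
"
```

```text
[ 0.53048417 -0.06871709  0.16296122]
-1 0.023 -1 [168.59592983 175.11076246]
-1 0.023 1 [144.80011311 160.49132107]
-1 0.042 -1 [142.94398893 192.34294587]
-1 0.042 1 [119.17136091 177.35446419]
1 0.023 -1 [228.35019146 135.01346489]
1 0.023 1 [204.54582072 121.2356132 ]
1 0.042 -1 [252.08790711 119.10138236]
1 0.042 1 [228.29791821 105.65072559]
```

>>> apply_moves --delta_pos '[[0.005,0.012,-0.1],[0.005,0.012,-0.15],[0.005,0.012,-0.2],[0.005,0.012,-0.205],[0.005,0.012,-0.205],[0.005,0.012,-0.205],[0.005,0.012,-0.205],[0.005,0.012,-0.205]]' --dr '[[0,0,0],[0,0,0],[0,0,0],[0,0,0],[0,0,0],[0,0,0],[0,0,0],[0,0,0]]' --jaw '[0.5,0.5,0.5,0.5,0.5,0.5,0.5,0.5]'

```text
time: 2.45
tool_pos: [0.5339, -0.0635, 0.0822]
tool_rot: [3.141, -0.003, -0.206]
contact_force: [0.0, -0.4, -0.8]
opening: 0.0455
grip_force: 0.0
```

```bash
python3 -c "
from h import *
for i in range(3):
  s=shot('side','s3');o=telemetry.observe();print(o['tool_pos'],o['tool_rot'],o['qpos'],o['contact_force'])
cv2.imwrite('pics/c3.png',cv2.resize(s[225:335,165:315,::-1],(750,550)))"
```

```text
[ 0.53368776 -0.06330405  0.08201627] [ 3.14139964e+00 -2.29154083e-03 -2.05427528e-01] [-2.60666548e-01  5.21800243e-01  1.68052761e+00 -8.21565199e-05
  9.36966097e-01  1.51560611e+00] [-0.08636275  0.35980462 -0.09681475]
[ 0.53356834 -0.06320345  0.08177621] [ 3.14138517e+00 -1.89664601e-03 -2.05285134e-01] [-2.60519960e-01  5.22126020e-01  1.68076694e+00 -1.27178169e-04
  9.36794492e-01  1.51563694e+00] [-0.29223756  0.67428363  0.13656027]
[ 0.53342295 -0.063104    0.08152477] [ 3.14142512e+00 -1.42881479e-03 -2.05183366e-01] [-2.60418070e-01  5.22461813e-01  1.68102816e+00 -1.09736256e-04
  9.36666798e-01  1.51562670e+00] [-0.09096285  0.16409629 -0.45610036]
```

View pics/c3.png

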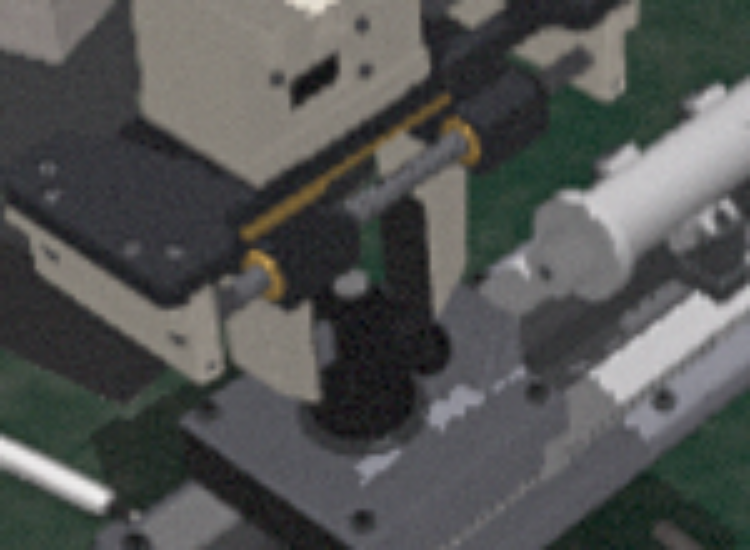

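The fingers straddle the bar, with the bar end at (432,345) between the left finger at (270,340) and the right finger at (440,270). Closing now.

>>> apply_moves --delta_pos '[[0,0,0],[0,0,0],[0,0,0],[0,0,0],[0,0,0],[0,0,0],[0,0,0],[0,0,0]]' --dr '[[0,0,0],[0,0,0],[0,0,0],[0,0,0],[0,0,0],[0,0,0],[0,0,0],[0,0,0]]' --jaw '[0.1,0.1,0.1,0.1,0.1,0.1,0.1,0.1]' --force 40

```text
time: 3.27
tool_pos: [0.533, -0.063, 0.0807]
tool_rot: [3.141, 0.0, -0.205]
contact_force: [0.8, -0.0, -0.4]
opening: 0.0136
grip_force: 39.8
```

>>> apply_moves --delta_pos '[[0,0,0],[0,0,0],[0,0,0],[0,0,0],[0,0,0],[0,0,0],[0,0,0],[0,0,0]]' --dr '[[0,0,0.1],[0,0,0.2],[0,0,0.3],[0,0,0.4],[0,0,0.5],[0,0,0.6],[0,0,0.7],[0,0,0.8]]' --jaw '[0,0,0,0,0,0,0,0]' --force 50

```text
time: 3.93
tool_pos: [0.533, -0.0628, 0.0807]
tool_rot: [-3.141, -0.0, 0.196]
contact_force: [0.1, 1.4, -0.5]
opening: 0.0136
grip_force: 49.9
```

>>> apply_moves --delta_pos '[[0,0,0],[0,0,0],[0,0,0],[0,0,0],[0,0,0],[0,0,0],[0,0,0],[0,0,0]]' --dr '[[0,0,0.1],[0,0,0.2],[0,0,0.3],[0,0,0.4],[0,0,0.5],[0,0,0.6],[0,0,0.7],[0,0,0.8]]' --jaw '[0,0,0,0,0,0,0,0]'

```text
time: 4.6
tool_pos: [0.533, -0.0627, 0.0807]
tool_rot: [-3.141, -0.0, 0.596]
contact_force: [0.1, 1.6, 1.0]
opening: 0.0138
grip_force: 49.9
```

>>> apply_moves --delta_pos '[[0,0,0],[0,0,0],[0,0,0],[0,0,0],[0,0,0],[0,0,0]]' --dr '[[0,0,0.1],[0,0,0.2],[0,0,0.3],[0,0,0.4],[0,0,0.4],[0,0,0.4]]' --jaw '[0,0,0,0,0,0]'

```text
time: 5.1
tool_pos: [0.533, -0.0627, 0.0807]
tool_rot: [-3.141, -0.0, 0.793]
contact_force: [-0.5, 2.7, -0.3]
opening: 0.0137
grip_force: 49.8
```

>>> apply_moves --delta_pos '[[-0.003,-0.012,0],[-0.005,-0.024,0],[-0.008,-0.036,0],[-0.011,-0.049,0],[-0.014,-0.061,0],[-0.016,-0.073,0],[-0.019,-0.085,0],[-0.022,-0.098,0]]' --dr '[[0,0,0],[0,0,0],[0,0,0],[0,0,0],[0,0,0],[0,0,0],[0,0,0],[0,0,0]]' --jaw '[0,0,0,0,0,0,0,0]'

```text
time: 5.77
tool_pos: [0.5242, -0.1016, 0.0807]
tool_rot: [-3.14, -0.001, 0.794]
contact_force: [1.5, 9.8, 0.7]
opening: 0.0135
grip_force: 49.8
```

>>> apply_moves --delta_pos '[[0,0,0],[0,0,0],[0,0,0]]' --dr '[[0,0,0],[0,0,0],[0,0,0]]' --jaw '[0,0,0]'

```text
time: 6.02
tool_pos: [0.524, -0.1026, 0.0807]
tool_rot: [-3.142, 0.0, 0.794]
contact_force: [0.1, 3.6, 0.3]
opening: 0.0135
grip_force: 49.8
```

>>> apply_moves --delta_pos '[[-0.001,-0.003,0],[-0.001,-0.006,0],[-0.002,-0.009,0],[-0.003,-0.012,0],[-0.003,-0.015,0],[-0.004,-0.018,0],[-0.004,-0.02,0],[-0.005,-0.022,0]]' --dr '[[0,0,0],[0,0,0],[0,0,0],[0,0,0],[0,0,0],[0,0,0],[0,0,0],[0,0,0]]' --jaw '[0,0,0,0,0,0,0,0]'

```text
time: 6.68
tool_pos: [0.5225, -0.109, 0.0807]
tool_rot: [-3.14, -0.003, 0.794]
contact_force: [4.0, 16.3, 0.8]
opening: 0.0138
grip_force: 49.8
```

>>> apply_moves --delta_pos '[[0,-0.002,0],[-0.001,-0.003,0],[-0.001,-0.004,0],[-0.001,-0.005,0]]' --dr '[[0,0,0],[0,0,0],[0,0,0],[0,0,0]]' --jaw '[0,0,0,0]'

```text
time: 7.02
tool_pos: [0.5224, -0.1092, 0.0807]
tool_rot: [-3.138, -0.005, 0.794]
contact_force: [5.5, 23.4, 1.5]
opening: 0.0139
grip_force: 49.8
```

It stalled at about 47.5 mm of travel with 24 N, which fits contact with the anvil. I'll push slightly more and check by camera.

>>> apply_moves --delta_pos '[[0,-0.002,0],[-0.001,-0.004,0],[-0.001,-0.004,0],[-0.001,-0.004,0]]' --dr '[[0,0,0],[0,0,0],[0,0,0],[0,0,0]]' --jaw '[0,0,0,0]'

```text
time: 7.35
tool_pos: [0.5224, -0.1093, 0.0807]
tool_rot: [-3.137, -0.007, 0.794]
contact_force: [8.2, 28.2, 1.5]
opening: 0.0135
grip_force: 49.8
```

```bash
python3 -c "
from h import *
s=shot('side','s4')[205:305,235:370,::-1];t=shot('top','t4')[190:290,240:375,::-1]
print(telemetry.observe()['contact_force'])
cv2.imwrite('pics/c4.png',np.hstack([cv2.resize(i,(400,296),interpolation=2) for i in(s,t)]))"
```

```text
[ 7.77744351 28.23464958  1.36046597]
```

View pics/c4.png

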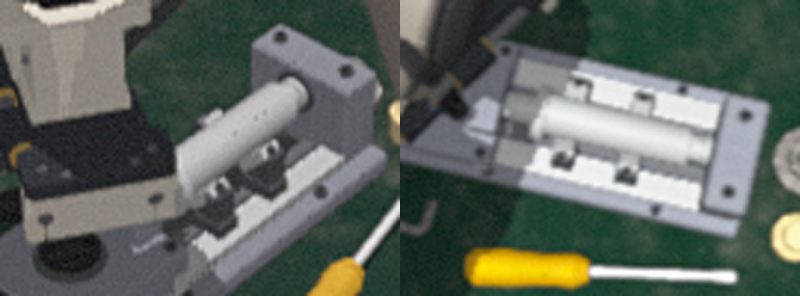

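The nose now meets the anvil button, at (300,92) in the side crop and (710,150) in the top crop. I'll turn the clamp tight while holding the push.

>>> apply_moves --delta_pos '[[0,0,0],[0,0,0],[0,0,0],[0,0,0],[0,0,0],[0,0,0],[0,0,0],[0,0,0]]' --dr '[[0,0,-0.1],[0,0,-0.2],[0,0,-0.3],[0,0,-0.4],[0,0,-0.5],[0,0,-0.6],[0,0,-0.7],[0,0,-0.8]]' --jaw '[0,0,0,0,0,0,0,0]' --force 60

```text
time: 8.12
tool_pos: [0.5225, -0.1094, 0.0807]
tool_rot: [-3.135, -0.005, 0.392]
contact_force: [7.8, 27.9, 0.6]
opening: 0.0136
grip_force: 59.8
```

>>> apply_moves --delta_pos '[[0,0,0],[0,0,0],[0,0,0],[0,0,0],[0,0,0],[0,0,0],[0,0,0],[0,0,0]]' --dr '[[0,0,-0.1],[0,0,-0.2],[0,0,-0.3],[0,0,-0.4],[0,0,-0.5],[0,0,-0.6],[0,0,-0.7],[0,0,-0.8]]' --jaw '[0,0,0,0,0,0,0,0]'

```text
time: 8.78
tool_pos: [0.5225, -0.1095, 0.0807]
tool_rot: [-3.134, -0.002, -0.008]
contact_force: [8.2, 26.4, 1.7]
opening: 0.0134
grip_force: 59.8
```

>>> apply_moves --delta_pos '[[0,0,0],[0,0,0],[0,0,0],[0,0,0],[0,0,0],[0,0,0]]' --dr '[[0,0,-0.1],[0,0,-0.2],[0,0,-0.3],[0,0,-0.38],[0,0,-0.4],[0,0,-0.4]]' --jaw '[0,0,0,0,0,0]'

```text
time: 9.28
tool_pos: [0.5225, -0.1096, 0.0807]
tool_rot: [-3.134, -0.0, -0.206]
contact_force: [7.8, 27.0, 0.3]
opening: 0.0133
grip_force: 59.8
```

```bash
python3 -c "
from h import *
o=telemetry.observe();print({k:o[k] for k in('tool_pos','tool_rot','contact_force','torque')})"
```

```text
{'tool_pos': array([ 0.52253591, -0.10961438,  0.08068536]), 'tool_rot': array([-3.13405948e+00, -3.53692877e-04, -2.06175995e-01]), 'contact_force': array([ 7.8362057 , 26.98773047,  0.29299024]), 'torque': array([ 4.42696078, -1.23519253,  0.15030512])}
```

>>> apply_moves --delta_pos '[[0,0.003,0],[0.001,0.006,0],[0.001,0.006,0],[0.001,0.006,0]]' --dr '[[0,0,-0.04],[0,0,-0.06],[0,0,-0.06],[0,0,-0.06]]' --jaw '[0,0,0,0]'

```text
time: 9.62
tool_pos: [0.5226, -0.1094, 0.0807]
tool_rot: [-3.137, -0.0, -0.235]
contact_force: [5.1, 16.5, 0.2]
opening: 0.0135
grip_force: 59.8
```

```bash
python3 -c "
from h import *
o=telemetry.observe();print({k:o[k] for k in('tool_pos','tool_rot','contact_force','torque')})"
```

```text
{'tool_pos': array([ 0.52261856, -0.10938288,  0.08068805]), 'tool_rot': array([-3.13744225e+00, -3.96179845e-04, -2.35152542e-01]), 'contact_force': array([ 5.06956646, 16.54832919,  0.23911914]), 'torque': array([ 2.94542257, -0.79349727,  0.18073573])}
```

>>> apply_moves --delta_pos '[[0,0.003,0],[0.001,0.006,0],[0.001,0.006,0],[0.001,0.006,0]]' --dr '[[0,0,-0.04],[0,0,-0.08],[0,0,-0.1],[0,0,-0.1]]' --jaw '[0,0,0,0]'

```text
time: 9.95
tool_pos: [0.5227, -0.1092, 0.0807]
tool_rot: [-3.141, -0.001, -0.284]
contact_force: [2.1, 6.9, -0.4]
opening: 0.014
grip_force: 60.8
```

```bash
python3 -c "
from h import *
o=telemetry.observe();print({k:o[k] for k in('tool_pos','tool_rot','contact_force','torque')})"
```

```text
{'tool_pos': array([ 0.52268891, -0.10917103,  0.08069251]), 'tool_rot': array([-3.14115753e+00, -5.78162632e-04, -2.83621039e-01]), 'contact_force': array([ 2.10973832,  6.93714267, -0.41748029]), 'torque': array([ 1.26006924, -0.4006474 ,  0.86600614])}
```

Opening went to 14.0 mm and the torque has risen, so the bar is against its stop. Release and rise.

>>> apply_moves --delta_pos '[[0,0.004,0],[0,0.004,0],[0,0.004,0],[0,0.004,0],[0,0.004,0],[0,0.004,0],[0,0.004,0],[0,0.004,0]]' --dr '[[0,0,0.1],[0,0,0.1],[0,0,0.1],[0,0,0.1],[0,0,0.1],[0,0,0.1],[0,0,0.1],[0,0,0.1]]' --jaw '[0.5,0.5,0.5,0.5,0.5,0.5,0.5,0.5]'

```text
time: 10.62
tool_pos: [0.5223, -0.1083, 0.0808]
tool_rot: [3.141, -0.0, -0.236]
contact_force: [-0.6, 0.3, -0.4]
opening: 0.0456
grip_force: 0.0
```

>>> apply_moves --delta_pos '[[0,0,0.05],[0,0,0.1],[0,0,0.15],[0,0,0.25],[0,0,0.35],[0,0,0.35],[0,0,0.35],[0,0,0.35]]' --dr '[[0,0,0],[0,0,0],[0,0,0],[0,0,0],[0,0,0],[0,0,0],[0,0,0],[0,0,0]]' --jaw '[0.5,0.5,0.5,0.5,0.5,0.5,0.5,0.5]'

```text
time: 11.28
tool_pos: [0.5219, -0.1081, 0.2204]
tool_rot: [3.142, 0.0, -0.235]
contact_force: [-0.7, 0.1, -0.1]
opening: 0.046
grip_force: 0.0
```

>>> apply_moves --delta_pos '[[-0.5,-0.55,0],[-0.5,-0.55,0],[-0.5,-0.55,0],[-0.5,-0.55,0],[-0.5,-0.55,0],[-0.5,-0.55,0],[-0.5,-0.55,0],[-0.5,-0.55,0]]' --dr '[[0,0,0],[0,0,0],[0,0,0],[0,0,0],[0,0,0],[0,0,0],[0,0,0],[0,0,0]]' --jaw '[0.5,0.5,0.5,0.5,0.5,0.5,0.5,0.5]'

```text
time: 11.95
tool_pos: [0.318, -0.3316, 0.2191]
tool_rot: [3.142, 0.003, -0.24]
contact_force: [0.4, 0.5, 0.1]
opening: 0.0457
grip_force: 0.0
```

```bash
python3 -c "
from h import *
s=shot('side','s5')[205:355,175:375,::-1];t=shot('top','t5')[175:280,180:380,::-1]
cv2.imwrite('pics/c5.png',np.vstack([cv2.resize(s,None,fx=2.3,fy=2.3,interpolation=2),cv2.resize(t,None,fx=2.3,fy=2.3,interpolation=2)]))"
```

```text
(no output)
```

View pics/c5.png

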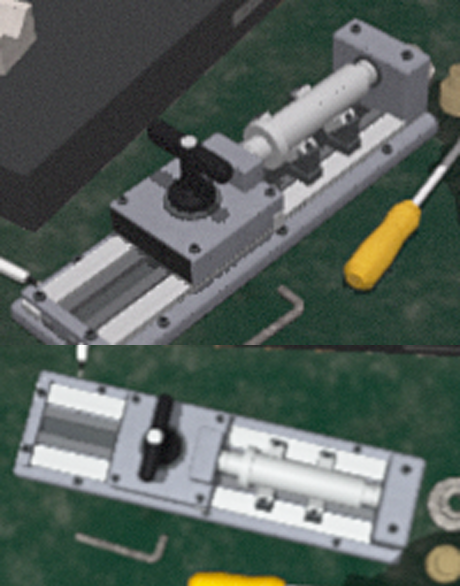

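The bar lies across the bed at (158,437), the tail touches the stop at (222,460), and the nose touches the anvil at (380,495). The loose things are where they were. Handing in.

```bash
python3 -c "
from h import *
print(job.hand_in())"
```

```text
the job is handed in; nothing more can be done
None
```

The job is handed in, though no verdict came back: the spindle was pushed home against the anvil with the stop touching it, the clamp was turned tight against its stop, and the last pictures show the loose things I could see undisturbed.

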